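# Open the touch-latch spice cupboard with a fingertip

## Task

Open the small wooden spice cupboard without gripping anything: with a fingertip press the steel disc on its door until the catch lets go, take the finger away so that the door springs ajar by itself, then swing it round with a finger, without pinching it, until it stands wide open, about square to the cupboard. Leave the white cupboard shut and do not shift the things lying about.

Things in the scene. Friction and masses are not known exactly. Their poses are not given: they have to be found in the camera images.
- wood_cupboard: small fixed spice cupboard of brown wood: carcass 110 mm deep (x), 150 mm wide (y), 155 mm high. Origin at the centre of its underside on the worktop; its -x axis points out through the door to the robot. The handleless door covers the front, 146 mm wide, 30 to 165 mm above the worktop; shut, its back face lies at x = -0.060 and its front face at x = -0.076.
- wood_press (a point): steel disc, 18 mm across, on the wooden door's front face, in the upper corner by the free edge: 122 mm from the hinge axis along the door, 132 mm above the worktop, 33 mm under the door's top, 25 mm from its free edge. Moves with the door. Pressed in 2 mm or more (5 to 6 N) it frees the catch; firm stop at about 4 mm.
- wood_hinge (a point): point on the wooden door's vertical hinge axis, 165 mm above the worktop (height of the door's top edge); at x = -0.060, y = +0.075 of the cupboard frame, in the plane of the door's back face. The free edge is the right (-y) one. Door 16 mm thick; the catch's pin and pusher stick out up to 43 mm from its back, 122 to 133 mm from the hinge, 41 to 56 mm above the worktop.
- wood_door (a joint): wooden door's angle, rad: 0 shut, grows as the free edge swings out to the robot, then left; stops at -0.034 and 1.65. Catch freed and finger withdrawn, it springs by itself to about 0.65 within 1 s (80 mm gap from free edge to cupboard front). Further on it turns freely, damped, under 3 N at the disc if slow, and stays where left; pushed back below that it springs out again.
- white_cupboard: fixed cupboard just like the wooden one in size and build, but white, standing left or right of it, 40 to 160 mm between them; to be left shut. Origin and axes as for the wooden one.
- white_press (a point): steel disc on the white cupboard's door, as on the wooden one; it works just the same, so do not press it
- white_door (a joint): white door's angle, rad, as for the wooden one: 0 shut
- fork: steel fork lying flat, 204 x 28 x 18 mm; loose, origin at the centre of its underside; leave alone
- teaspoon: steel teaspoon lying flat, 137 x 28 x 13 mm; loose, origin at the centre of its underside; leave alone
- marker: white marker pen with a blue cap lying flat, 17 x 135 x 16 mm; loose, origin at the centre of its underside; leave alone
- tape_roll: roll of tan tape lying flat, 104 mm across, 25 mm high; loose, origin at the centre of its underside; leave alone
- kitchen_timer: red and white wind-up timer, 65 mm across, 52 mm high; loose, origin at the centre of its underside; leave alone
- lemon: lemon, 71 x 53 x 51 mm; loose, origin at the centre of its underside; leave alone

How it is judged:
On the way, in this order (a step that is already met when the one before it is completed fails the run):
1. the wooden door is pressed in by the fingers (value of joint wood_door below -0.008 rad and contact force between wood_door and the fingers above 1 N).
2. the wooden door has sprung ajar by itself, the robot off it (value of joint wood_door above 0.4 rad and contact force between wood_door and the arm below 0.2 N and contact force between wood_door and the fingers below 0.2 N), for 0.2 s.
At the end, for the whole second after the job is handed in: The wooden door stands at rest, open by more than 1.25 rad (72 degrees); the white door is shut (under 0.03 rad); the loose things listed are within 20 mm of where they were (value of joint wood_door above 1.25 rad and velocity of joint wood_door between -0.05 and 0.05 rad/s and value of joint white_door below 0.03 rad and distance of each of fork, teaspoon, marker, tape_roll, kitchen_timer, lemon from where it was at the start of the episode below 0.02 m); the robot touches nothing.
It fails at once if the white cupboard's catch is let go (value of joint white_door above 0.05 rad).
It fails at once if the wooden door is pinched between the fingers (front field and slab back squeezed together) (contact force between each of wood_door_c0, wood_door_c1 and the fingers above 2 N).
It fails at once if a thing lying about is shifted by more than 20 mm or lifted (distance of any of fork, teaspoon, marker, tape_roll, kitchen_timer, lemon from where it was at the start of the episode above 0.02 m).
It also fails if it takes over 46 s, if anything falls off the work surface, if the arm or the gripper's body presses on something with over 40 N, if the wrist force passes 120 N, or if a joint passes its speed limit or range.

## Robot

A 6-joint arm with a two-finger parallel gripper is mounted at the origin on a cart in front of the work surface, level with it; the furniture and walls round the work are solid. World frame = base frame: x ahead of the robot, y to its left, z up, the work surface at z = 0. Lengths are in m, angles in rad, forces in N, time in s.
With the tool pointing down it reaches from about 0.425 to 0.95 m from the base axis. Payload 3.5 kg.
Tool frame: the origin (TCP) lies at the very end of the fingers, on their centre line; the grasp point (between the pads) lies ctrl.tcp_to_grasp behind it (ctrl.tcp_to_grasp is the distance from the TCP to the grasp point, in m); z points along the fingers, y is the line along which they close (so a half turn about z gives the same grasp; the last joint's range is limited). The gripper opens to 85 mm and grips with 20 to 120 N. Pads are 22 mm wide; open, the fingers measure 114 mm over their backs; the gripper's body (76 mm by 85 mm) begins 54 mm behind the grasp point. The pads swing forward as they close: fully open they stand 13 mm farther back than shut.
Start: joints at [-1.379, 0.286, 1.577, -0, 1.279, -0.15], TCP at [0.226, -0.636, 0.231] pointing down, gripper open.
Joint ranges: [-2.77, 2.77], [-0.9, 2.22], [0.21, 2.48], [-1.53, 4.67], [0.24, 2.81], [-2.84, 2.84]. Speed limits (rad/s): [2.79, 2.79, 3.14, 3.14, 3.14, 3.14].

## Interface

Orientations are given as a unit quaternion [x, y, z, w].
In Python, from plant import ctrl gives the robot as it stands.
- The arm moves only by the shell command python3 -m inch 'ROWS' [FORCE]. ROWS is JSON, a list of rows, each an object with "slide": the shift along the tool's x, y, z in cm, a list of three; "turn": the turn about the tool's z in rad; "grip": the finger opening in cm, from 0 to 8.54. A call has 1 to 20 rows; each row is the pose to reach, as a shift and turn from the pose commanded when the call began, along the tool's axes at that moment; what a row does not reach only later rows make up. A row lasts 1/10 s, in which the tool goes at most 50 mm and 8.59 degrees, less where a joint would pass 70% of its speed; a pose out of reach is approached as far as the arm can. A call with a gripper value outside its range is refused whole. The fingers move at their own pace and stop on an object; FORCE is the grip in N (left out, the last holds). Time passes only in rows, so rows that repeat a pose let the fingers close. It gives the time, the measured TCP pose, the force, the opening and the grip force at its end, in the units of the state.
- ctrl.get_state(): the state, without advancing time (a new reading comes with each control period).
- ctrl.read_camera(name): name is "scene" or "top"; returns (picture, depth): 400x640x3 uint8, red, green, blue; 400x640 float32, m along the optical axis (not along the pixel's ray), 0 where there is no reading.
- ctrl.camera_info(name): a dict with "K" (3x3 intrinsics, pixels), "D" ([k1, k2, p1, p2, k3] as OpenCV has them; the pictures are not rectified), "camera_from_world" (4x4, takes a point from world to camera coordinates). Camera axes: x right, y down, z forward; pixel columns grow to the right and rows downward; lengths in m; the calibration is good to about 2 mm. A picture is of the moment at which its call begins. camera_info takes no time and is no camera call.
- ctrl.sign_off(): hands the job in; it is judged then, once.
The state is a dict: "time": time; "qpos": joint angles; "dq": joint speeds; "joint_efforts": joint torques, N m; "eef_pos": TCP position; "tcp_rot": TCP orientation; "contact_force": force on the tool from outside, world axes, zero at the start; "wrist_torque": the same for the moment, N m; "opening": opening from 0.0 (shut) to 1.0 (fully open); "finger_force": force on a finger pad.
Only numpy, scipy, OpenCV 4.12 (cv2) and the standard library are available. Lean on these libraries where they do the work, as an engineer would, in place of code of your own. Each camera call takes 0.05 s, during which the arm holds its last target. There are 200 camera calls.

## Working session

There is one attempt and no reset: what is moved stays moved. The work goes in short steps, Python scripts to look and compute and a shell command to move; the robot and the scene stay as the last step left them, time stands still between calls to the robot, and variables do not carry over. Pictures are saved under pics/ and viewed, at most 10 in all, crops included, and the job is handed in when it is done.

```bash
mkdir -p pics; ls; cat > h.py <<'E'
from plant import ctrl
import numpy as np, cv2
def cam(n):
    im,d=ctrl.read_camera(n); i=ctrl.camera_info(n); return im,d,i
def pt(i,d,u,v):
    K=np.array(i["K"],float);D=np.array(i["D"],float);T=np.linalg.inv(np.array(i["camera_from_world"]))
    p=cv2.undistortPoints(np.array([[[u,v]]],float),K,D)[0,0]
    return T[:3,:3]@(np.array([p[0],p[1],1])*d)+T[:3,3]
def cloud(i,d):
    K=np.array(i["K"],float);D=np.array(i["D"],float);T=np.linalg.inv(np.array(i["camera_from_world"]))
    v,u=np.mgrid[:400,:640]
    p=cv2.undistortPoints(np.stack([u,v],-1).reshape(-1,1,2).astype(float),K,D)[:,0]
    P=np.c_[p,np.ones(len(p))]*d.reshape(-1,1)
    return (P@T[:3,:3].T+T[:3,3]).reshape(400,640,3)
E
python3 - <<'E'
from h import *
for n in("scene","top"):
    im,d,i=cam(n); cv2.imwrite(f"pics/{n}0.png",im[...,::-1]); np.savez(f"{n}0.npz",im=im,d=d)
    T=np.linalg.inv(np.array(i["camera_from_world"]));print(n,T.round(3).tolist(),(d>0).mean())
s=ctrl.get_state();print(s,ctrl.tcp_to_grasp)
E
```

```text
pics
scene [[-0.141, -0.847, 0.512, -0.18], [-0.99, 0.125, -0.066, 0.127], [-0.008, -0.516, -0.856, 1.386], [0.0, 0.0, 0.0, 1.0]] 0.9959140625
top [[-0.023, -0.986, 0.163, 0.405], [-1.0, 0.023, -0.006, 0.038], [0.002, -0.163, -0.987, 1.193], [0.0, 0.0, 0.0, 1.0]] 0.9959609375
{'time': 0.1, 'qpos': array([-1.37898167e+00,  2.87141754e-01,  1.57803771e+00, -1.50973873e-05,
        1.27855555e+00, -1.49993120e-01]), 'dq': array([ 3.69833612e-04, -9.72953835e-04, -4.81940213e-03, -4.30480013e-05,
        5.54286764e-04, -3.54670223e-04]), 'joint_efforts': array([ 7.75112785e-04, -4.07299447e+01, -2.93698275e+01, -1.24845596e-04,
        3.41374813e-03, -6.47897224e-06]), 'eef_pos': array([ 0.22616959, -0.63535906,  0.2300385 ]), 'tcp_rot': array([ 9.85430506e-01,  1.70075190e-01, -2.96222531e-05, -1.07079325e-03]), 'contact_force': array([ 0.42917627,  0.10730562, -0.4336883 ]), 'wrist_torque': array([ 0.04519299, -0.00721345,  0.04544992]), 'finger_force': 0.0, 'opening': 1.003821393453818} 0.0187
```

View pics/scene0.png

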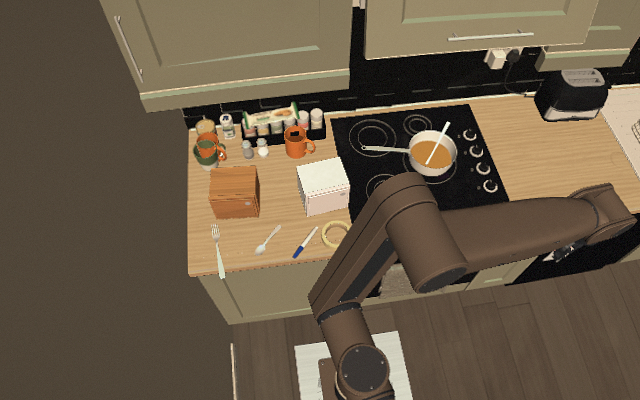

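View pics/top0.png

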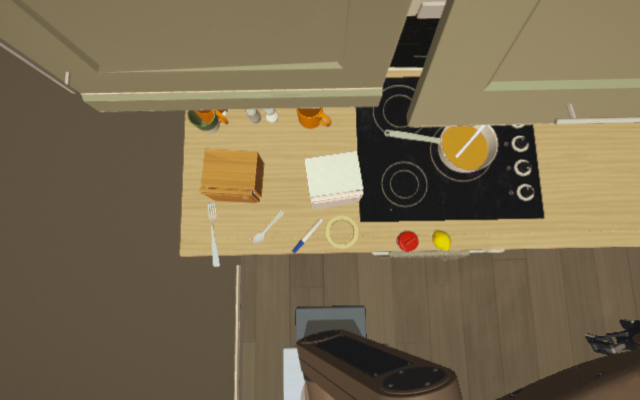

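The wooden cupboard is at left (scene ~(234,190), top view ~(232,173)). Its disc is near (254,197) in the scene view. The white cupboard is to its right, with the fork, teaspoon, marker and tape in front. Next I'll measure both cupboards.

```bash
cat > m.py <<'E'
from h import *
for n in("top","scene"):
    z=np.load(n+"0.npz");im,d=z["im"],z["d"];i=ctrl.camera_info(n);P=cloud(i,d)
    print(n,"table",np.median(P[[230,235,228],[190,195,200] if n=="top" else [230,230,230]],0).round(3))
    for nm,(u,v) in {"top":{"wood":(228,170),"white":(333,175)},"scene":{"wood":(234,182),"white":(325,176)}}[n].items():
        m=((P[...,2]>.140)&(P[...,2]<.175)).astype(np.uint8)
        k,l=cv2.connectedComponents(m,connectivity=4); q=P[(l==l[v,u])]
        r=cv2.minAreaRect((q[:,:2]*1000).astype(np.float32)); print(nm,l[v,u],len(q),np.percentile(q[:,2],[5,50,95]).round(3),r,cv2.boxPoints(r).round().tolist())
    m=(P[...,2]>.006)&(P[...,2]<.08)&(P[...,0]<.63)&(P[...,0]>.3)
    k,l,st,c=cv2.connectedComponentsWithStats(m.astype(np.uint8))
    for j in range(1,k):
        if st[j,4]>25: q=P[l==j];print("thing",c[j].round(),st[j,4],q.min(0).round(3),q.max(0).round(3))
E
python3 m.py
python3 - <<'E'
import cv2
a=cv2.imread("pics/scene0.png")[155:285,185:365];cv2.imwrite("pics/c.png",cv2.resize(a,None,fx=4.4,fy=4.4,interpolation=2))
E
```

```text
top table [ 0.507  0.433 -0.001]
wood 3 2436 [0.15  0.154 0.164] ((653.1858520507812, 293.44219970703125), (151.2525177001953, 132.0950164794922), 85.45469665527344) [[581.0, 223.0], [713.0, 213.0], [725.0, 364.0], [593.0, 374.0]]
white 4 2413 [0.15  0.154 0.164] ((633.9740600585938, -0.49295806884765625), (132.41917419433594, 150.0587615966797), 7.63555908203125) [[558.0, 65.0], [578.0, -84.0], [710.0, -66.0], [690.0, 83.0]]
thing [524. 191.] 205 [ 0.576 -0.635  0.006] [ 0.628 -0.579  0.029]
thing [174. 245.] 1049 [0.3   0.478 0.006] [0.63  0.483 0.08 ]
thing [244. 197.] 165 [0.583 0.22  0.025] [0.629 0.364 0.08 ]
thing [336. 193.] 43 [ 0.599 -0.072  0.028] [0.617 0.055 0.079]
thing [335. 204.] 93 [ 0.561 -0.078  0.032] [0.583 0.064 0.079]
thing [269. 225.] 65 [0.488 0.176 0.006] [0.547 0.228 0.015]
thing [341. 231.] 408 [ 0.439 -0.075  0.007] [0.54  0.029 0.031]
thing [213. 238.] 117 [0.43  0.36  0.006] [0.539 0.382 0.021]
thing [307. 235.] 199 [0.43  0.035 0.006] [0.534 0.129 0.019]
thing [441. 239.] 301 [ 0.428 -0.352  0.019] [ 0.49  -0.3    0.053]
thing [407. 241.] 377 [ 0.425 -
[... 540 characters left out ...]
[440. 190.] 34 [ 0.592 -0.452  0.006] [ 0.629 -0.387  0.012]
thing [457. 199.] 60 [ 0.534 -0.508  0.006] [ 0.6   -0.439  0.015]
thing [443. 200.] 74 [ 0.536 -0.455  0.006] [ 0.603 -0.393  0.012]
thing [331. 208.] 362 [ 0.559 -0.13   0.006] [0.629 0.075 0.08 ]
thing [363. 198.] 34 [ 0.603 -0.164  0.006] [ 0.629 -0.117  0.015]
thing [239. 214.] 297 [0.581 0.222 0.029] [0.629 0.372 0.08 ]
thing [183. 260.] 564 [0.3   0.478 0.006] [0.63  0.484 0.08 ]
thing [333. 232.] 302 [ 0.436 -0.07   0.006] [0.551 0.026 0.033]
thing [305. 242.] 167 [0.43  0.036 0.006] [0.534 0.129 0.021]
thing [268. 238.] 67 [0.475 0.164 0.006] [0.547 0.237 0.02 ]
thing [219. 256.] 101 [0.419 0.359 0.006] [0.532 0.383 0.022]
```

View pics/c.png

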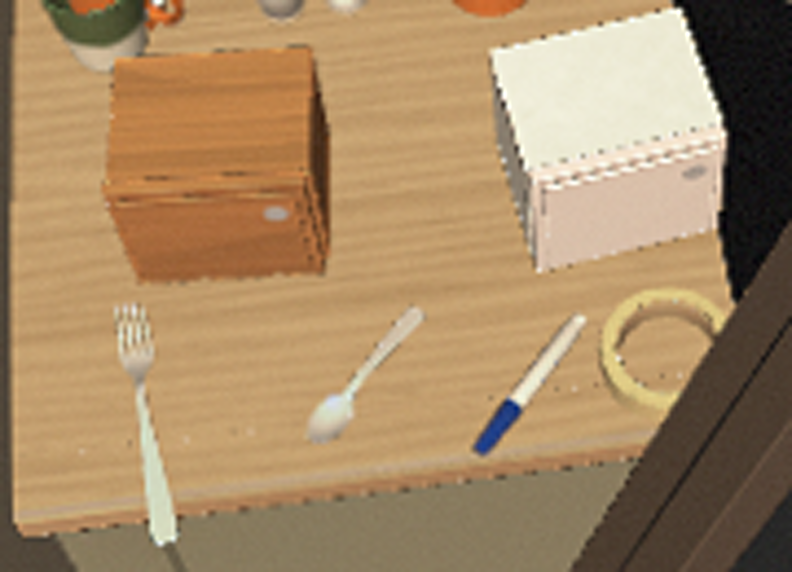

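```bash
cat > f.py <<'E'
from h import *
a=np.deg2rad(-4.3)  # wood yaw, mean of two views
ex=np.array([np.cos(a),np.sin(a)]);ey=np.array([-np.sin(a),np.cos(a)])
O=None
def W(x,y): return O+x*ex+y*ey
E
cat > m2.py <<'E'
from f import *
for n in("top","scene"):
    z=np.load(n+"0.npz");im,d=z["im"],z["d"];i=ctrl.camera_info(n);P=cloud(i,d)
    Q=P[120:225,185:275].reshape(-1,3); 
    w=Q[(Q[:,2]>.04)&(Q[:,2]<.14)&(Q[:,0]<.62)]; xx=w[:,:2]@ex; fr=w[xx<np.percentile(xx,20)+.008]
    t=Q[(Q[:,2]>.145)&(Q[:,2]<.17)]; yy=t[:,:2]@ey; tx=t[:,:2]@ex
    print(n,"front x",np.median(fr[:,:2]@ex),len(fr),"fit slope",np.polyfit(fr[:,1],fr[:,0],1),"y ext",np.percentile(yy,[.5,99.5]),"x ext",np.percentile(tx,[.5,99.5]))
    if n=="scene":
        p=P[203,247];print("disc",p,p[:2]@ex,p[:2]@ey)
E
python3 m2.py
```

```text
top front x 0.5643797155870995 245 fit slope [0.06383427 0.56962532] y ext [0.26673127 0.41537724] x ext [0.56395757 0.69434777]
scene front x 0.5647662414952748 660 fit slope [0.07606136 0.56618159] y ext [0.26818623 0.41616823] x ext [0.56243774 0.69565381]
disc [0.58497618 0.25320763 0.13329889] 0.564344366051363 0.2963556535180316
```

```bash
sed -i 's/^O=None/O=.6405*ex+.342*ey/' f.py; cat >> f.py <<'E'
from scipy.spatial.transform import Rotation as R
def st():
    s=ctrl.get_state();p=s["eef_pos"];r=R.from_quat(s["tcp_rot"]).as_matrix()
    l=np.array([(p[:2]-O)@ex,(p[:2]-O)@ey,p[2]])
    print("t",round(s["time"],2),"world",p.round(4),"local",l.round(4),"F",s["contact_force"].round(1),"op",round(s["opening"],2),"yaw tool x vs cup deg",np.degrees(np.arctan2(r[1,0],r[0,0])-a).round(2),"q",s["qpos"].round(2))
    return p,r
def go(*pts):   # local xyz -> slide cm in current tool axes
    p,r=st()
    for q in pts: print(q,"slide",((np.r_[W(q[0],q[1]),q[2]]-p)@r*100).round(1))
E
python3 - <<'E'
from f import *
p,r=st()
for w in([.5,-.3,.231],[.52,0,.231],[*W(-.15,-.06),.231]): print(w,((np.array(w)-p)@r*100).round(1))
E
```

```text
t 0.1 world [ 0.2262 -0.6354  0.23  ] local [-0.3673 -0.9586  0.23  ] F [ 0.4  0.1 -0.4] op 1.0 yaw tool x vs cup deg 23.88 q [-1.38  0.29  1.58 -0.    1.28 -0.15]
[0.5, -0.3, 0.231] [ 37.  -22.4  -0. ]
[0.52, 0, 0.231] [ 49. -50.   0.]
[np.float64(0.5102633089590936), np.float64(0.24442914214576894), 0.231] [ 56.3 -73.4   0.1]
```

```bash
python3 -m inch '[{"slide":[10,-6,0],"turn":0.1,"grip":0},{"slide":[20,-12,0],"turn":0.2,"grip":0},{"slide":[30,-18,0],"turn":0.3,"grip":0},{"slide":[37,-22,0],"turn":0.42,"grip":0},{"slide":[37,-22,0],"turn":0.42,"grip":0},{"slide":[37,-22,0],"turn":0.42,"grip":0},{"slide":[37,-22,0],"turn":0.42,"grip":0},{"slide":[37,-22,0],"turn":0.42,"grip":0},{"slide":[37,-22,0],"turn":0.42,"grip":0},{"slide":[37,-22,0],"turn":0.42,"grip":0},{"slide":[49,-50,0],"turn":0.42,"grip":0},{"slide":[49,-50,0],"turn":0.42,"grip":0},{"slide":[49,-50,0],"turn":0.42,"grip":0},{"slide":[49,-50,0],"turn":0.42,"grip":0},{"slide":[49,-50,0],"turn":0.42,"grip":0},{"slide":[49,-50,0],"turn":0.42,"grip":0},{"slide":[49,-50,0],"turn":0.42,"grip":0}]' 20; python3 -c "
from f import *
go((-.15,-.05,.23),(-.15,-.05,.118))"
```

```text
time: 1.8
eef_pos: [0.5197, 0.0032, 0.231]
tcp_rot: [0.999, -0.036, -0.0, -0.001]
contact_force: [-0.5, -0.5, 0.1]
opening: 0.002
finger_force: 0.0
t 1.8 world [0.5197 0.0032 0.231 ] local [-0.1225 -0.2999  0.231 ] F [-0.5 -0.5  0.1] op 0.0 yaw tool x vs cup deg 0.12 q [-0.19 -0.06  1.95  0.    1.25  1.45]
(-0.15, -0.05, 0.23) slide [ -2.7 -25.    0.1]
(-0.15, -0.05, 0.118) slide [ -2.7 -25.   11.3]
```

```bash
python3 -m inch '[{"slide":[-3,-5,0],"turn":0,"grip":0},{"slide":[-3,-10,0],"turn":0,"grip":0},{"slide":[-3,-15,0],"turn":0,"grip":0},{"slide":[-3,-20,0],"turn":0,"grip":0},{"slide":[-3,-25,0],"turn":0,"grip":0},{"slide":[-3,-25,4],"turn":0,"grip":0},{"slide":[-3,-25,8],"turn":0,"grip":0},{"slide":[-3,-25,11.3],"turn":0,"grip":0},{"slide":[-3,-25,11.3],"turn":0,"grip":0}]'; python3 -c "
from f import *
go((-.095,-.047,.118),(-.076-.011,-.047,.118))
im,d,i=cam('scene');cv2.imwrite('pics/s2.png',cv2.resize(im[130:290,160:400,::-1],None,fx=3.3,fy=3.3))"
```

```text
time: 2.7
eef_pos: [0.5063, 0.2485, 0.1121]
tcp_rot: [0.999, -0.04, -0.006, 0.002]
contact_force: [0.7, -0.4, 0.1]
opening: -0.002
finger_force: 0.0
t 2.7 world [0.5063 0.2485 0.1121] local [-0.1542 -0.0563  0.1121] F [ 0.7 -0.4  0.1] op -0.0 yaw tool x vs cup deg -0.24 q [ 0.28  0.18  1.94 -0.    1.04  1.93]
(-0.095, -0.047, 0.118) slide [ 5.9 -0.9 -0.7]
(-0.087, -0.047, 0.118) slide [ 6.7 -1.  -0.7]
```

View pics/s2.png

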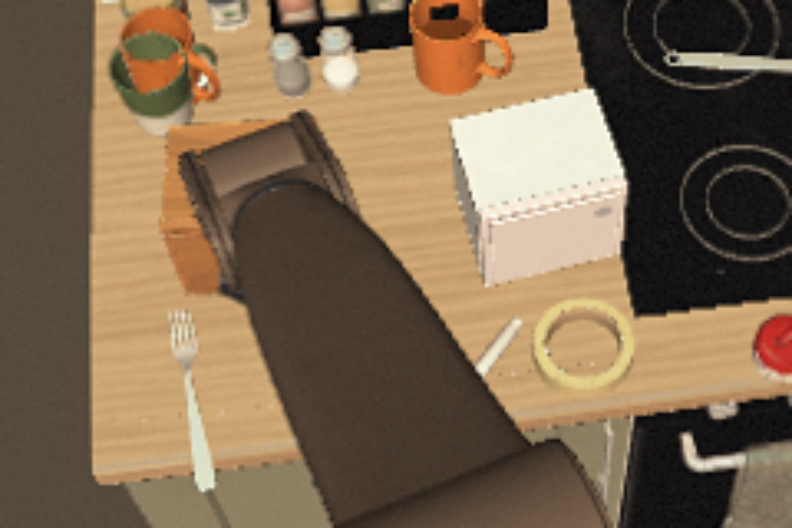

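The arm hides the front of the wooden cupboard, and nothing has been disturbed. I'll approach the disc and feel for contact.

```bash
python3 -m inch '[{"slide":[3,0,0],"turn":0,"grip":0},{"slide":[4.5,0,0],"turn":0,"grip":0},{"slide":[5.5,0,0],"turn":0,"grip":0},{"slide":[5.5,0,0],"turn":0,"grip":0},{"slide":[5.5,0,0],"turn":0,"grip":0}]'; python3 -c "
from f import *
st()"
```

```text
time: 3.25
eef_pos: [0.5651, 0.2464, 0.1194]
tcp_rot: [0.999, -0.039, 0.0, -0.0]
contact_force: [-0.8, -0.1, -0.2]
opening: 0.001
finger_force: 0.0
t 3.25 world [0.5651 0.2464 0.1194] local [-0.0955 -0.0539  0.1194] F [-0.8 -0.1 -0.2] op 0.0 yaw tool x vs cup deg -0.21 q [0.25 0.27 1.81 0.   1.06 1.9 ]
```

```bash
python3 -m inch '[{"slide":[0.2,-0.5,0],"turn":0,"grip":0},{"slide":[0.4,-0.5,0],"turn":0,"grip":0},{"slide":[0.6,-0.5,0],"turn":0,"grip":0},{"slide":[0.8,-0.5,0],"turn":0,"grip":0},{"slide":[0.8,-0.5,0],"turn":0,"grip":0},{"slide":[0.8,-0.5,0],"turn":0,"grip":0}]'; python3 -c "
from f import *
st()"
```

```text
time: 3.85
eef_pos: [0.5732, 0.251, 0.1183]
tcp_rot: [0.999, -0.039, -0.0, 0.0]
contact_force: [0.1, 0.3, 0.3]
opening: 0.002
finger_force: 0.0
t 3.85 world [0.5732 0.251  0.1183] local [-0.0878 -0.0487  0.1183] F [0.1 0.3 0.3] op 0.0 yaw tool x vs cup deg -0.18 q [0.25 0.29 1.79 0.   1.06 1.9 ]
```

```bash
python3 -m inch '[{"slide":[0.1,0,0],"turn":0,"grip":0},{"slide":[0.2,0,0],"turn":0,"grip":0},{"slide":[0.3,0,0],"turn":0,"grip":0},{"slide":[0.3,0,0],"turn":0,"grip":0}]'; python3 -c "
from f import *
st()"
```

```text
time: 4.25
eef_pos: [0.5755, 0.2506, 0.1183]
tcp_rot: [0.999, -0.039, -0.001, 0.0]
contact_force: [-4.7, -1.9, 2.9]
opening: 0.001
finger_force: 2.1
t 4.25 world [0.5755 0.2506 0.1183] local [-0.0854 -0.0489  0.1183] F [-4.7 -1.9  2.9] op 0.0 yaw tool x vs cup deg -0.17 q [ 0.25  0.3   1.78 -0.    1.07  1.9 ]
```

```bash
python3 -m inch '[{"slide":[0.1,0,0],"turn":0,"grip":0},{"slide":[0.2,0,0],"turn":0,"grip":0},{"slide":[0.3,0,0],"turn":0,"grip":0},{"slide":[0.35,0,0],"turn":0,"grip":0},{"slide":[0.35,0,0],"turn":0,"grip":0}]'; python3 -c "
from f import *
st()"
```

```text
time: 4.75
eef_pos: [0.5782, 0.2501, 0.1183]
tcp_rot: [0.999, -0.039, -0.002, 0.001]
contact_force: [-7.5, -2.3, 5.1]
opening: 0.004
finger_force: 3.6
t 4.75 world [0.5782 0.2501 0.1183] local [-0.0827 -0.0492  0.1183] F [-7.5 -2.3  5.1] op 0.0 yaw tool x vs cup deg -0.17 q [ 0.25  0.3   1.77 -0.    1.07  1.9 ]
```

```bash
python3 -m inch '[{"slide":[-4,0.5,0],"turn":0,"grip":0},{"slide":[-7,4,0],"turn":0,"grip":0},{"slide":[-9,8,0],"turn":0,"grip":0},{"slide":[-9,12,0],"turn":0,"grip":0},{"slide":[-9,14,0],"turn":0,"grip":0},{"slide":[-9,14,0],"turn":0,"grip":0},{"slide":[-9,14,0],"turn":0,"grip":0},{"slide":[-9,14,0],"turn":0,"grip":0},{"slide":[-9,14,0],"turn":0,"grip":0},{"slide":[-9,14,0],"turn":0,"grip":0},{"slide":[-9,14,0],"turn":0,"grip":0},{"slide":[-9,14,0],"turn":0,"grip":0},{"slide":[-9,14,0],"turn":0,"grip":0},{"slide":[-9,14,0],"turn":0,"grip":0},{"slide":[-9,14,0],"turn":0,"grip":0}]'; python3 -c "
from f import *
im,d,i=cam('top');cv2.imwrite('pics/t3.png',cv2.resize(im[100:280,160:400,::-1],None,fx=3.3,fy=3.3))
go((-.12,-.19,.118))
P=cloud(i,d);m=(P[...,2]>.158)&(P[...,2]<.17);m[:,300:]=0;m[:140]=0
q=P[m];l=np.c_[(q[:,:2]-O)@ex,(q[:,:2]-O)@ey];l=l[(l[:,0]<-.06)&(l[:,1]<.1)]
print(cv2.minAreaRect((l*1000).astype(np.float32)),cv2.boxPoints(cv2.minAreaRect((l*1000).astype(np.float32))).round())"
```

```text
time: 6.25
eef_pos: [0.479, 0.118, 0.1183]
tcp_rot: [0.999, -0.039, -0.0, -0.0]
contact_force: [0.4, -0.3, -0.4]
opening: 0.003
finger_force: 0.0
t 6.3 world [0.479  0.118  0.1183] local [-0.1717 -0.1885  0.1183] F [-0.1  0.2 -0.4] op 0.0 yaw tool x vs cup deg -0.18 q [0.04 0.01 2.11 0.   1.02 1.68]
(-0.12, -0.19, 0.118) slide [5.2 0.1 0. ]
((-111.63703918457031, 20.770366668701172), (145.09249877929688, 15.626057624816895), 52.17047882080078) [[-162.  -32.]
 [-150.  -41.]
 [ -61.   73.]
 [ -73.   83.]]
```

View pics/t3.png

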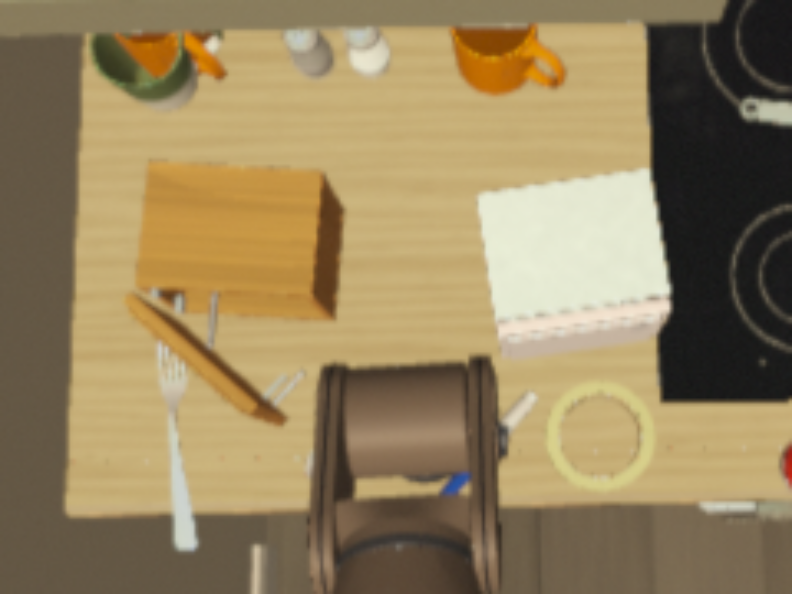

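The door stands ajar at about 0.67 rad: free edge near crop pixel (283,420), hinge near (133,297). The finger is clear to its right. Next I'll go in behind the door.

```bash
python3 -m inch '[{"slide":[4,0,0],"turn":0,"grip":0},{"slide":[7,0,0],"turn":0,"grip":0},{"slide":[7,-3,0],"turn":0,"grip":0},{"slide":[7,-6,0],"turn":0,"grip":0},{"slide":[7,-9,0],"turn":0,"grip":0},{"slide":[7,-12,0],"turn":0,"grip":0},{"slide":[7,-13,0],"turn":0,"grip":0},{"slide":[7,-13,0],"turn":0,"grip":0},{"slide":[7,-13,0],"turn":0,"grip":0}]'; python3 -c "
from f import *
go((-.112,-.0235,.118),(-.143,.0005,.118),(-.161,.0283,.118),(-.17,.0547,.118))"
```

```text
time: 7.2
eef_pos: [0.5588, 0.2414, 0.1181]
tcp_rot: [0.999, -0.039, -0.0, 0.0]
contact_force: [-0.4, -0.4, -0.3]
opening: 0.003
finger_force: 0.0
t 7.2 world [0.5588 0.2414 0.1181] local [-0.1014 -0.0593  0.1181] F [-0.4 -0.4 -0.3] op 0.0 yaw tool x vs cup deg -0.18 q [ 0.24  0.26  1.83 -0.    1.05  1.89]
(-0.112, -0.0235, 0.118) slide [-1.1 -3.6  0. ]
(-0.143, 0.0005, 0.118) slide [-4.2 -6.   0. ]
(-0.161, 0.0283, 0.118) slide [-6.  -8.7  0. ]
(-0.17, 0.0547, 0.118) slide [ -6.9 -11.4   0. ]
```

```bash
python3 -m inch '[{"slide":[-0.5,-1.8,0],"turn":0,"grip":0},{"slide":[-1.1,-3.2,0],"turn":0,"grip":0},{"slide":[-1.7,-3.9,0],"turn":0,"grip":0},{"slide":[-2.3,-4.5,0],"turn":0,"grip":0},{"slide":[-2.9,-5,0],"turn":0,"grip":0},{"slide":[-3.5,-5.5,0],"turn":0,"grip":0},{"slide":[-4.2,-6,0],"turn":0,"grip":0},{"slide":[-4.7,-6.7,0],"turn":0,"grip":0},{"slide":[-5.1,-7.3,0],"turn":0,"grip":0},{"slide":[-5.6,-8,0],"turn":0,"grip":0},{"slide":[-6,-8.7,0],"turn":0,"grip":0},{"slide":[-6.2,-9.4,0],"turn":0,"grip":0},{"slide":[-6.4,-10,0],"turn":0,"grip":0},{"slide":[-6.7,-10.7,0],"turn":0,"grip":0},{"slide":[-6.9,-11.4,0],"turn":0,"grip":0},{"slide":[-6.9,-11.4,0],"turn":0,"grip":0},{"slide":[-6.9,-11.4,0],"turn":0,"grip":0}]'; python3 -c "
from f import *
st()"
```

```text
time: 8.9
eef_pos: [0.4993, 0.3599, 0.1193]
tcp_rot: [0.999, -0.039, -0.0, 0.002]
contact_force: [-2.3, -7.4, 6.5]
opening: -0.001
finger_force: 0.2
t 8.9 world [0.4993 0.3599 0.1193] local [-0.1696  0.0544  0.1193] F [-2.3 -7.4  6.5] op -0.0 yaw tool x vs cup deg -0.15 q [ 0.46  0.27  1.81 -0.    1.06  2.11]
```

```bash
python3 -m inch '[{"slide":[0,0.5,0],"turn":0,"grip":0},{"slide":[0,2,0],"turn":0,"grip":0},{"slide":[0,5,0],"turn":0,"grip":0},{"slide":[0,8,0],"turn":0,"grip":0},{"slide":[0,12,0],"turn":0,"grip":0},{"slide":[0,16,0],"turn":0,"grip":0},{"slide":[0,20,0],"turn":0,"grip":0},{"slide":[0,20,-5],"turn":0,"grip":0},{"slide":[0,20,-9],"turn":0,"grip":0},{"slide":[0,20,-9],"turn":0,"grip":0},{"slide":[0,20,-9],"turn":0,"grip":0},{"slide":[0,20,-9],"turn":0,"grip":0}]'; python3 -c "
from f import *
im,d,i=cam('top');cv2.imwrite('pics/t4.png',cv2.resize(im[100:280,160:400,::-1],None,fx=3.3,fy=3.3))
st()
P=cloud(i,d);m=(P[...,2]>.158)&(P[...,2]<.17);m[:,300:]=0;m[:140]=0
q=P[m];l=np.c_[(q[:,:2]-O)@ex,(q[:,:2]-O)@ey];l=l[(l[:,0]<-.055)&(l[:,1]>0)&(l[:,1]<.12)]
print(cv2.minAreaRect((l*1000).astype(np.float32)),cv2.boxPoints(cv2.minAreaRect((l*1000).astype(np.float32))).round())"
```

```text
time: 10.1
eef_pos: [0.4822, 0.1616, 0.2066]
tcp_rot: [0.999, -0.039, -0.002, 0.0]
contact_force: [-0.3, -0.3, -0.2]
opening: 0.002
finger_force: 0.0
t 10.15 world [0.482  0.1616 0.2062] local [-0.1719 -0.1447  0.2062] F [-0.4 -0.6 -0.1] op -0.0 yaw tool x vs cup deg -0.17 q [ 0.12 -0.06  2.    0.    1.2   1.77]
((-131.6554412841797, 86.28591918945312), (15.742025375366211, 144.95916748046875), 86.6563720703125) [[-204.   83.]
 [ -60.   74.]
 [ -59.   90.]
 [-204.   98.]]
```

View pics/t4.png

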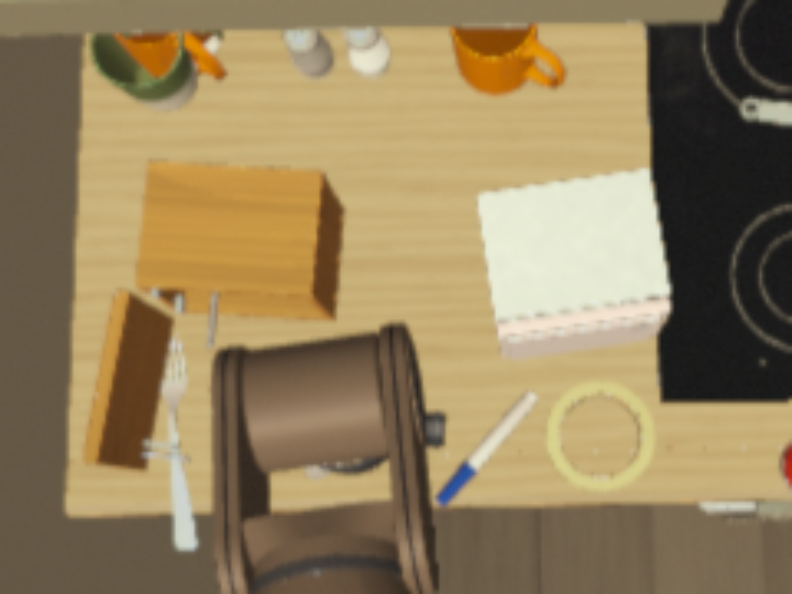

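The door is at about 1.63 rad, running from crop pixel (125,295) to (110,465). The fork and the other visible things haven't moved, and the robot is clear. Handing in.

```bash
python3 -m inch '[{"slide":[0,0,0],"turn":0,"grip":0},{"slide":[0,0,0],"turn":0,"grip":0},{"slide":[0,0,0],"turn":0,"grip":0}]'; python3 -c "
from plant import ctrl
print(ctrl.sign_off())"
```

```text
time: 10.45
eef_pos: [0.4831, 0.1618, 0.2076]
tcp_rot: [0.999, -0.039, -0.001, 0.0]
contact_force: [0.1, 0.8, -0.1]
opening: -0.002
finger_force: 0.0
the job is handed in; nothing more can be done
None
```

The wooden cupboard was pressed, sprang ajar by itself and was swung to about 1.63 rad (roughly square); the white one stayed shut, nothing I could see had moved, and the job was handed in at 10.5 s with the robot clear (no verdict was returned).

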